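# Load the bead trays on the pop-up stand

## Robot

A 6-joint arm with a two-finger parallel gripper is mounted at the origin on the work surface. World frame = base frame: x ahead of the robot, y to its left, z up, the work surface at z = 0. Lengths are in m, angles in rad, forces in N, time in s.
With the tool pointing down it reaches from about 0.25 to 0.775 m from the base axis. Payload 4 kg.
Tool frame: the origin (TCP) lies midway between the tips of the shut fingers; the grasp point (between the pads) lies 19 mm behind it (robot.hold_point_z is the distance from the TCP to the grasp point, in m); z points along the fingers, y is the line along which they close (so a half turn about z gives the same grasp; the last joint's range is limited). The gripper opens to 94 mm and grips with 3 to 60 N. Pads are 16 mm wide; open, the fingers measure 119 mm over their backs; the gripper's body (75 mm by 177 mm) begins 78 mm behind the grasp point.
Start: joints at [-0.103, 0.087, 1.371, -0, 1.684, -0.103], TCP at [0.55, -0, 0.206] pointing down, gripper open.
Joint ranges: [-3.1, 3.1], [-0.76, 2.03], [0.27, 2.55], [-1.08, 4.22], [0.17, 2.65], [-2.57, 2.57]. Speed limits (rad/s): [2.79, 2.79, 3.14, 3.14, 3.14, 3.14].

## Interface

Orientations are given as [roll, pitch, yaw] about the fixed x, y, z axes, in that order (R = Rz(yaw) Ry(pitch) Rx(roll)).
In Python, from bench import readout, imaging, robot gives the robot as it stands.
- The arm moves only by the tool carry_out, never from a script. Its argument "motion" is text: rows parted by semicolons, each of 7 numbers parted by spaces: the shift along the tool's x, y, z each as a share of 200 mm, from -1 to 1, then the turn, a rotation vector about the tool's x, y, z each as a share of 120 degrees, from -1 to 1, then the opening, from 0 (shut) to 1 (fully open). A call has 1 to 12 rows; each row shifts and turns the commanded pose from where the row before left it, along the tool's axes as they then stand; what a row does not reach is not made up. A row lasts 1/8 s, in which the tool goes at most 62.5 mm and 10.7 degrees, less where a joint would pass 70% of its speed; a pose out of reach is approached as far as the arm can. A call with a number of a shift or a turn outside -1 to 1 is refused whole. A call with a gripper value outside its range is refused whole. The fingers move at their own pace and stop on an object; the grip force is fixed at half the most. Time passes only in rows, so rows that do not move let the fingers close. It gives the time, the measured TCP pose, the force, the opening and the grip force at its end, in the units of the state.
- readout.get_obs(): the state, without advancing time (a new reading comes with each control period).
- imaging.snapshot(name): name is "scene" or "side" or "wrist"; returns a dict with "pixels" (384x512x3 uint8, red, green, blue), "fx", "fy", "cx", "cy" (pixels), "dist_coeffs" ([k1, k2, p1, p2, k3] as OpenCV has them; the pictures are not rectified), "R" (3x3) and "t" (3): a world point X has camera coordinates R X + t. Camera axes: x right, y down, z forward; pixel columns grow to the right and rows downward; lengths in m; the calibration is good to about 2 mm. A picture is of the moment at which its call begins. There is no depth.
- robot.close_job(): hands the job in; it is judged then, once.
The state is a dict: "time": time; "joint_positions": joint angles; "qvel": joint speeds; "joint_torque": joint torques, N m; "tool_pos": TCP position; "ee_rot": TCP orientation; "wrist_force": force on the tool from outside, world axes, zero at the start; "wrist_torque": the same for the moment, N m; "width": finger opening in m; "finger_force": force on a finger pad.
Only numpy, scipy, OpenCV 4.12 (cv2) and the standard library are available. Lean on these libraries where they do the work, as an engineer would, in place of code of your own. Each camera call takes 0.05 s, during which the arm holds its last target. There are 200 camera calls.

## Task

Put the three round bead trays onto the post of the sprung stand, the widest at the bottom, then the middle one, then the smallest, and set the wooden knob on top over the end of the post. Then press the whole stack down until the stand's catch holds the plate down, and let go. Leave the pliers and the wooden thread spool where they are.

Things in the scene. Friction and masses are not known exactly. Their poses are not given: they have to be found in the camera images.
- tray_large: widest bead tray: flat grey plastic ring with small mixed beads under a clear lid, 64 mm across, 18 mm high, an 18 mm hole right through its middle, about 90 g. Upright where it lies, round, so its yaw is free. Origin: centre of its underside; z up.
- tray_medium: middle bead tray: same make, 52 mm across, 18 mm high, 18 mm through hole, about 70 g. Upright where it lies, round, so its yaw is free. Origin: centre of its underside; z up.
- tray_small: smallest bead tray: same make, 40 mm across, 18 mm high, 18 mm through hole, about 50 g. Upright where it lies, round, so its yaw is free. Origin: centre of its underside; z up.
- knob_cap: wooden knob that tops the stack: upright cylinder 30 mm across and 28 mm high with a flat closed top; from below an 18 mm wide, 14 mm deep blind hole takes the end of the post; about 40 g. Origin: centre of its underside; z up.
- stand: sprung stand, fixed: light wood base 110 x 110 x 22 mm under a round aluminium plate with an upright post. A tongue runs from the plate along the stand's +x to a spring bolt in a dark steel block (72 to 92 mm from the centre, top 52 mm above the table): keep the fingers off that side, e.g. close them along the stand's y. Origin: on the post's axis at table height; x towards the catch, z up.
- plate_top (a point): centre of the upper face of the sprung plate (72 mm across), where the widest tray lies; 42 mm above the table with the plate up. The steel post, 8 mm thick, rises 64 mm above this point; plate, post and point move together. Axes as the stand's.
- lift (a joint): how far the plate has sunk, in m: 0 up, 0.015 at its stop. The stack's weight sinks it by only 1 to 3 mm. Pressing the full stack down takes about 6 N at 6 mm (the bolt's ramp) and 8 N near the stop, so set parts down lightly; the bolt snaps over the tongue at about 0.0135 and then holds the plate by itself at about 0.013. It cannot be released again.
- pliers: jewellery pliers lying on the table, about 135 mm long, 14 mm high, red grips; leave alone. Origin near the middle, at the table.
- spool: wooden thread spool standing on the table, 34 mm across its two flanges, 38 mm high, narrow waist, no hole; leave alone. Origin: centre of its underside.
Things that resemble listed ones, but are neither listed nor needed, are in the scene too. Leave any red or yellow look-alike of the tray_large alone.

How it is judged:
On the way, in this order (a step that is already met when the one before it is completed fails the run):
1. the widest tray lies flat on the plate, over the post (horizontal distance between tray_large and plate_top below 0.009 m and z of tray_large in the frame of plate_top between -0.005 and 0.005 m and angle between tray_large's own z axis and vertical below 0.12 rad), for 0.2 s.
2. the middle tray lies on the widest (all of step 1 and horizontal distance between tray_medium and plate_top below 0.009 m and z of tray_medium in the frame of plate_top between 0.013 and 0.023 m and angle between tray_medium's own z axis and vertical below 0.12 rad), for 0.2 s.
3. the smallest tray lies on the middle one (all of step 2 and horizontal distance between tray_small and plate_top below 0.009 m and z of tray_small in the frame of plate_top between 0.031 and 0.041 m and angle between tray_small's own z axis and vertical below 0.12 rad), for 0.2 s.
4. the knob sits on the smallest tray, the plate still up (all of step 3 and horizontal distance between knob_cap and plate_top below 0.009 m and z of knob_cap in the frame of plate_top between 0.049 and 0.059 m and angle between knob_cap's own z axis and vertical below 0.12 rad and value of joint lift below 0.0095 m), for 0.05 s.
At the end, for the whole second after the job is handed in: The widest, middle and smallest tray and the knob lie in that order on the plate, each over the post (centre within 9 mm of its axis), seated on the one below (within 5 mm of its height) and level (within 0.12 rad), at rest; the plate is held down by the catch, sunk by more than 11 mm (all of step 3 and horizontal distance between knob_cap and plate_top below 0.009 m and z of knob_cap in the frame of plate_top between 0.049 and 0.059 m and angle between knob_cap's own z axis and vertical below 0.12 rad and value of joint lift above 0.011 m and linear speed of each of tray_large, tray_medium, tray_small, knob_cap below 0.02 m/s); the robot touches nothing.
It fails at once if the pliers are shifted by more than 30 mm (distance of pliers from where it was at the start of the episode above 0.03 m).
It fails at once if the thread spool is shifted by more than 30 mm (distance of spool from where it was at the start of the episode above 0.03 m).
It also fails if it takes over 125 s, if anything falls off the work surface, if the arm or the gripper's body presses on something with over 40 N, if the wrist force passes 120 N, or if a joint passes its speed limit or range.

## Working session

There is one attempt and no reset: what is moved stays moved. The work goes in short steps, Python scripts to look and compute and a tool call to move; the robot and the scene stay as the last step left them, time stands still between calls to the robot, and variables do not carry over. Pictures are saved under pics/ and viewed, at most 14 in all, crops included, and the job is handed in when it is done.

Besides the shell and the picture viewer there is one more tool, called after "Emit:" as name(argument=value, ...), one argument or row to a line, values as JSON. carry_out: Moves the arm, as the interface text tells. Its arguments: {"type":"object","properties":{"motion":{"type":"string"}},"required":["motion"]}

```bash
mkdir -p pics
cat > h.py <<'E'
import numpy as np, cv2
from bench import readout, imaging, robot
def snap(n,f):
    s=imaging.snapshot(n); cv2.imwrite(f'pics/{f}.png',s['pixels'][:,:,::-1])
    np.savez(f'pics/{f}.npz',**{k:np.array(v) for k,v in s.items()}); return s
def K(s): return np.array([[s['fx'],0,s['cx']],[0,s['fy'],s['cy']],[0,0,1]],float)
def toworld(f,uv,z):
    s=np.load(f'pics/{f}.npz'); p=cv2.undistortPoints(np.array([uv],float).reshape(-1,1,2),K(s),s['dist_coeffs']).reshape(-1,2)
    C=-s['R'].T@s['t']; d=np.c_[p,np.ones(len(p))]@s['R']
    return C+d*((z-C[2])/d[:,2])[:,None]
def topix(f,X):
    s=np.load(f'pics/{f}.npz'); return cv2.projectPoints(np.array(X,float).reshape(-1,1,3),cv2.Rodrigues(s['R'])[0],s['t'],K(s),s['dist_coeffs'])[0].reshape(-1,2)
def crop(f,u0,v0,u1,v1,k,out):
    im=cv2.imread(f'pics/{f}.png')[v0:v1,u0:u1]; cv2.imwrite(f'pics/{out}.png',cv2.resize(im,None,fx=k,fy=k,interpolation=cv2.INTER_CUBIC))
E
python3 - <<'E'
from h import *
a=snap('scene','sc0')['pixels'];b=snap('side','si0')['pixels'];snap('wrist','wr0')
for n in ('sc0','si0','wr0'):
    s=np.load(f'pics/{n}.npz');print(n,-s['R'].T@s['t'],s['R'][2],s['fx'])
print(readout.get_obs())
E
```

```text
sc0 [1.07760899 0.26267809 0.65419447] [-0.67218339 -0.35505346 -0.64969726] 401.20577595433065
si0 [ 0.41321219 -0.83790752  0.83684016] [ 0.0725067   0.71811926 -0.69213257] 419.05814861583946
wr0 [0.54937197 0.07810532 0.38402087] [-0.00209199 -0.26709392 -0.96366823] 334.04885037213757
{'time': 0.15, 'joint_positions': array([-1.03116239e-01,  8.78143378e-02,  1.37188705e+00,  9.98057140e-06,
        1.68361664e+00, -1.03104412e-01]), 'qvel': array([ 0.00166064, -0.00178147, -0.00444015,  0.00155674,  0.00016982,
        0.00089025]), 'joint_torque': array([ 1.24418581e-03, -3.40636396e+01, -3.02795255e+01,  7.18983379e-02,
        3.04441026e-02, -1.11468453e-04]), 'tool_pos': array([5.49578841e-01, 3.35281006e-05, 2.04567325e-01]), 'ee_rot': array([-3.13987747e+00, -1.87444705e-04,  1.57078545e+00]), 'wrist_force': array([ 0.08559993, -0.46345597,  0.30557713]), 'wrist_torque': array([-0.00964433,  0.02288774,  0.00713693]), 'finger_force': 0.0, 'width': 0.09409187401487672}
```

```bash
python3 -c "
import cv2
for n in ('sc0','si0'):
    i=cv2.imread(f'pics/{n}.png');cv2.imwrite(f'pics/{n}b.png',cv2.resize(i,(800,600),interpolation=cv2.INTER_CUBIC))"
```

```text
(no output)
```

View pics/sc0b.png

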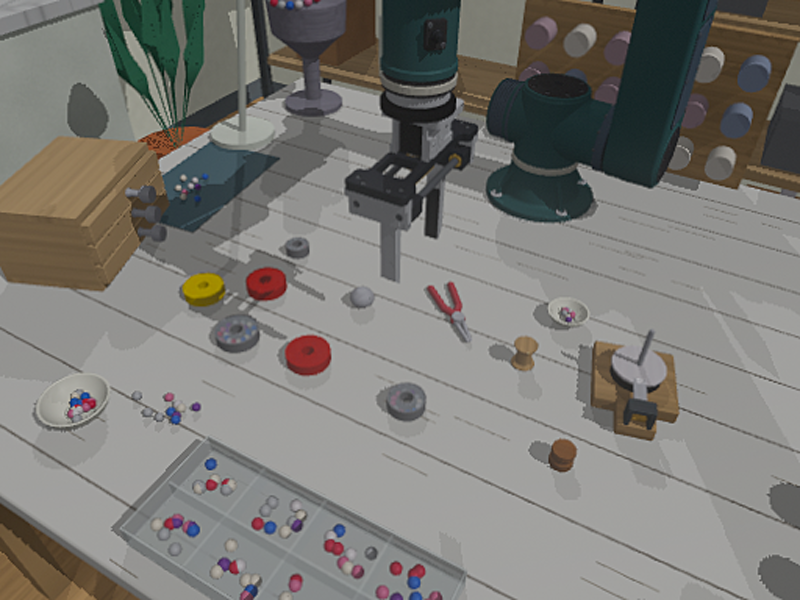

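View pics/si0b.png

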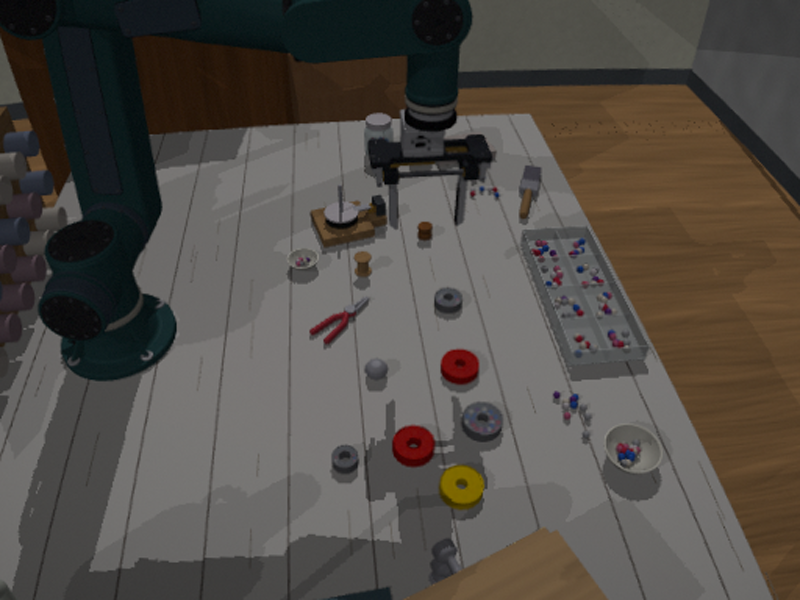

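The scene view (800x600 scale) shows grey rings at (237,332), (406,401) and (297,246), with red and yellow look-alikes beside them. The knob is at (562,455), the spool at (525,350), the pliers at (450,310) and the stand at (637,380). In the side view the same things are at (483,420), (448,298), (345,458), (425,230), (362,265), (340,320) and (343,215). Next I'll take rough positions and an enlarged montage.

Run:
```python
from h import *
k=.64
S={'L':((237,332),(483,420),.018),'M':((406,401),(448,298),.018),'S':((297,246),(345,458),.018),'knob':((562,455),(425,230),.014),'stand':((637,370),(343,215),.042),'spool':((525,352),(362,265),.019)}
for n,(a,b,z) in S.items(): print(n,toworld('sc0',np.array(a)*k,z)[0].round(3),toworld('si0',np.array(b)*k,z)[0].round(3))
rows=[]
for f,i in (('sc0',0),('si0',1)):
    im=cv2.imread(f'pics/{f}.png'); r=[]
    for n in ('L','M','S','knob','stand'):
        u,v=(np.array(S[n][i])*k).astype(int); h=24 if n!='stand' else 32
        c=cv2.resize(im[v-h:v+h,u-h:u+h],(264,264),interpolation=cv2.INTER_CUBIC)
        print(f,n,'crop origin',u-h,v-h,'scale',264/(2*h)); r.append(c)
    rows.append(r)
g=np.vstack([np.hstack(rows[0][:3]),np.hstack(rows[1][:3])]);cv2.imwrite('pics/m1.png',g)
g=np.vstack([np.hstack(rows[0][3:]),np.hstack(rows[1][3:])]);cv2.imwrite('pics/m2.png',g)
```

```text
L [ 0.614 -0.247  0.018] [ 0.611 -0.256  0.018]
M [0.606 0.026 0.018] [0.601 0.02  0.018]
S [ 0.399 -0.295  0.018] [ 0.397 -0.303  0.018]
knob [0.585 0.23  0.014] [0.588 0.232 0.014]
stand [0.428 0.278 0.042] [0.422 0.263 0.042]
spool [0.447 0.132 0.019] [0.451 0.128 0.019]
sc0 L crop origin 127 188 scale 5.5
sc0 M crop origin 235 232 scale 5.5
sc0 S crop origin 166 133 scale 5.5
sc0 knob crop origin 335 267 scale 5.5
sc0 stand crop origin 375 204 scale 4.125
si0 L crop origin 285 244 scale 5.5
si0 M crop origin 262 166 scale 5.5
si0 S crop origin 196 269 scale 5.5
si0 knob crop origin 248 123 scale 5.5
si0 stand crop origin 187 105 scale 4.125
```

View pics/m1.png

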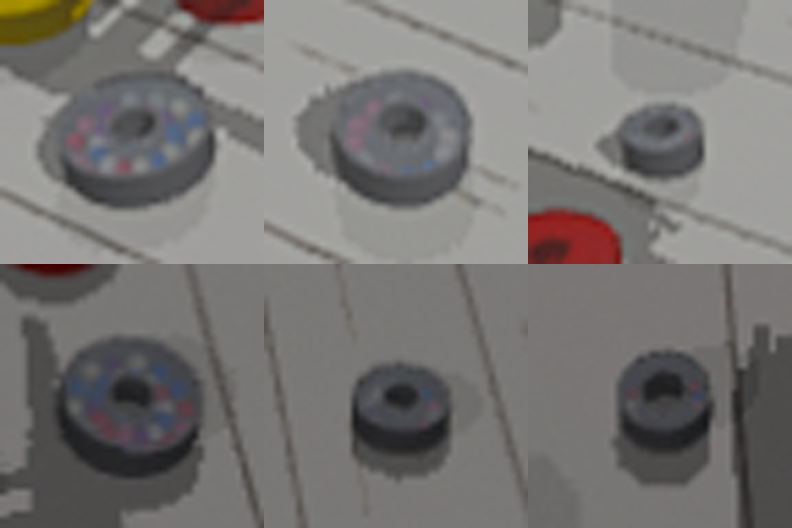

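View pics/m2.png

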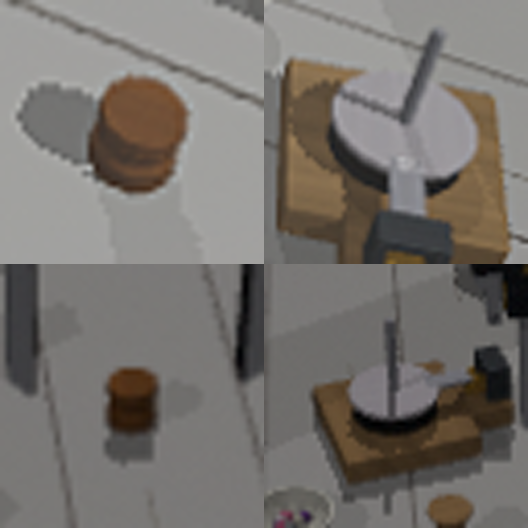

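The montages show three mixed-bead grey rings of clearly different size; all the look-alikes are plain red or yellow. So L is at scene (237,332), M at (406,401) and S at (297,246). Next I'll refine the top-face centres and check the widths.

Run:
```python
from h import *
D={'L':((127,188),(137,125),(285,244),(131,130),5.5,.018,(60,215)),'M':((235,232),(138,124),(262,166),(137,132),5.5,.018,(69,206)),
'S':((166,133),(134,127),(196,269),(137,125),5.5,.018,(92,176)),'knob':((335,267),(142,113),(248,123),(133,119),5.5,.028,(97,187)),
'plate':((375,204),(140,124),(187,105),(130,126),4.125,.042,(67,213)),'tip':((375,204),(173,31),(187,105),(127,58),4.125,.106,(168,178)),
'catch':((375,204),(146,232),(187,105),(228,95),4.125,.052,(110,180))}
for n,(o,p,o2,p2,k,z,w) in D.items():
    f=lambda o,p:np.array(o)+(np.array(p)-.0)/k-.25
    a=toworld('sc0',f(o,p),z)[0];b=toworld('si0',f(o2,p2),z)[0]
    e=toworld('sc0',[f(o,(w[0],p[1])),f(o,(w[1],p[1]))],z)
    print(n,a.round(4),b.round(4),((a+b)/2).round(4),'w',np.linalg.norm(e[0]-e[1]).round(3))
```

```text
L [ 0.6085 -0.2517  0.018 ] [ 0.6105 -0.2521  0.018 ] [ 0.6095 -0.2519  0.018 ] w 0.064
M [0.601  0.0235 0.018 ] [0.6018 0.0237 0.018 ] [0.6014 0.0236 0.018 ] w 0.051
S [ 0.3934 -0.2991  0.018 ] [ 0.3966 -0.2985  0.018 ] [ 0.395  -0.2988  0.018 ] w 0.041
knob [0.5867 0.2294 0.028 ] [0.5872 0.2283 0.028 ] [0.5869 0.2289 0.028 ] w 0.031
plate [0.4187 0.2783 0.042 ] [0.4183 0.2762 0.042 ] [0.4185 0.2772 0.042 ] w 0.075
tip [0.4177 0.2771 0.106 ] [0.4193 0.2751 0.106 ] [0.4185 0.2761 0.106 ] w 0.005
catch [0.4978 0.2958 0.052 ] [0.4972 0.296  0.052 ] [0.4975 0.2959 0.052 ] w 0.033
```

```bash
cat >> h.py <<'E'
def go(x,y,yaw=None,z=None):
    "print remaining shift in tool axes in mm and turn (deg) ; yaw = world angle of tool y"
    from scipy.spatial.transform import Rotation as Ro
    o=readout.get_obs(); R=Ro.from_euler('xyz',o['ee_rot']).as_matrix(); p=np.array(o['tool_pos'])
    d=np.array([x,y,p[2] if z is None else z])-p; a=np.degrees(np.arctan2(R[1,1],R[0,1])); 
    print('t',round(o['time'],2),'pos',p.round(4),'shares',(R.T@d/.2).round(3),'mm',(R.T@d*1000).round(1),'ytool',a.round(1),'tilt',np.degrees(R[:2,2]).round(2),'F',np.round(o['wrist_force'],1),'w',round(o['width'],4))
E
python3 - <<'E'
from h import *
k=.64
for n,uv,z in [('red1',(308,350),.018),('red2',(266,279),.018),('yel',(204,285),.018),('boxfront',(100,287),0),('boxr',(135,245),0),('handle',(160,233),.05)]:
    print(n,toworld('sc0',np.array(uv)*k,z)[0].round(3))
print(toworld('si0',np.array((445,550))*k,.08))
go(.6095,-.2519)
E
```

```text
red1 [ 0.593 -0.137  0.018]
red2 [ 0.496 -0.286  0.018]
yel [ 0.556 -0.361  0.018]
boxfront [ 0.628 -0.521  0.   ]
boxr [ 0.518 -0.559  0.   ]
handle [ 0.516 -0.485  0.05 ]
[[ 0.51213056 -0.48871381  0.08      ]]
t 0.15 pos [0.5496 0.     0.2046] shares [-1.26e+00  3.00e-01 -1.00e-03] mm [-2.519e+02  5.990e+01 -2.000e-01] ytool -0.0 tilt [-0.1   0.01] F [ 0.1 -0.5  0.3] w 0.0941
```

Emit:
carry_out(
  motion="-0.315 0.075 0 0 0 0 0.78; -0.315 0.075 0 0 0 0 0.78; -0.315 0.075 0 0 0 0 0.78; -0.315 0.075 0 0 0 0 0.78; 0 0 0 0 0 0.08 0.78; 0 0 0 0 0 0.08 0.78; 0 0 0 0 0 0.08 0.78; 0 0 0 0 0 0.08 0.78; 0 0 0 0 0 0.08 0.78; 0 0 0 0 0 0.08 0.78; 0 0 0 0 0 0.08 0.78; 0 0 0 0 0 0.08 0.78",
)

```text
time: 1.65
tool_pos: [0.6077, -0.2431, 0.2048]
ee_rot: [-3.141, 0.001, 0.225]
wrist_force: [0.3, 0.1, -0.7]
width: 0.0735
finger_force: 0.0
```

Run:
```python
from h import *
go(.6095,-.2519,z=.005)
```

```text
t 1.65 pos [ 0.6077 -0.2431  0.2048] shares [-0.     0.045  0.999] mm [-1.000e-01  9.100e+00  1.998e+02] ytool -77.1 tilt [-0.05  0.03] F [ 0.3  0.1 -0.7] w 0.0735
```

Emit:
carry_out(
  motion="0 0.045 0.2 0 0 0 0.78; 0 0 0.2 0 0 0 0.78; 0 0 0.2 0 0 0 0.78; 0 0 0.2 0 0 0 0.78; 0 0 0.1 0 0 0 0.78; 0 0 0 0 0 0 0.78; 0 0 0 0 0 0 0.78",
)

```text
time: 2.52
tool_pos: [0.6112, -0.2526, 0.0276]
ee_rot: [3.139, -0.003, 0.23]
wrist_force: [-0.2, 0.0, 1.0]
width: 0.0736
finger_force: 0.0
```

Run:
```python
from h import *
go(.6095,-.2519,z=.005)
```

```text
t 2.52 pos [ 0.6112 -0.2526  0.0276] shares [-0.008 -0.006  0.113] mm [-1.6 -1.2 22.6] ytool -76.8 tilt [ 0.18 -0.09] F [-0.2  0.   1. ] w 0.0736
```

Emit:
carry_out(
  motion="-0.008 -0.006 0.06 0 0 0 0.78; 0 0 0.05 0 0 0 0.78; 0 0 0 0 0 0 0.78; 0 0 0 0 0 0 0; 0 0 0 0 0 0 0; 0 0 0 0 0 0 0; 0 0 0 0 0 0 0; 0 0 0 0 0 0 0",
)

```text
time: 3.52
tool_pos: [0.6082, -0.2512, 0.0036]
ee_rot: [3.142, -0.0, 0.23]
wrist_force: [-0.4, -0.2, 0.2]
width: 0.064
finger_force: 30.0
```

Run:
```python
from h import *
go(.6095,-.2519,z=.155)
```

```text
t 3.52 pos [ 0.6082 -0.2512  0.0036] shares [ 0.006  0.005 -0.757] mm [   1.1    1.  -151.4] ytool -76.8 tilt [ 0.01 -0.  ] F [-0.4 -0.2  0.2] w 0.064
```

Emit:
carry_out(
  motion="0 0 -0.15 0 0 0 0; 0 0 -0.2 0 0 0 0; 0 0 -0.2 0 0 0 0; 0 0 -0.2 0 0 0 0; 0 0 0 0 0 0 0",
)

```text
time: 4.15
tool_pos: [0.6104, -0.2523, 0.1587]
ee_rot: [3.135, -0.008, 0.231]
wrist_force: [0.2, -0.2, -0.0]
width: 0.0637
finger_force: 30.0
```

Run:
```python
from h import *
go(.4185,.2768,z=.15)
```

```text
t 4.15 pos [ 0.6104 -0.2523  0.1587] shares [-0.33  -2.795  0.023] mm [ -66.  -559.     4.7] ytool -76.8 tilt [ 0.5  -0.25] F [ 0.2 -0.2 -0. ] w 0.0637
```

Emit:
carry_out(
  motion="-0.03 -0.25 0 0 0 0 0; -0.03 -0.25 0 0 0 0 0; -0.03 -0.25 0 0 0 0 0; -0.03 -0.25 0 0 0 0 0; -0.03 -0.25 0 0 0 0 0; -0.03 -0.25 0 0 0 0 0; -0.03 -0.25 0 0 0 0 0; -0.03 -0.25 0 0 0 0 0; -0.03 -0.25 0 0 0 0 0; -0.03 -0.25 0 0 0 0 0; -0.03 -0.25 0 0 0 0 0; 0 0 0 0 0 0 0",
)

```text
time: 5.65
tool_pos: [0.4159, 0.2714, 0.1512]
ee_rot: [3.142, 0.004, 0.236]
wrist_force: [0.4, -0.5, -0.3]
width: 0.0636
finger_force: 30.0
```

Run:
```python
from h import *
go(.4185,.2768,z=.15)
```

```text
t 5.65 pos [0.4159 0.2714 0.1512] shares [ 0.019 -0.023  0.006] mm [ 3.8 -4.6  1.2] ytool -76.5 tilt [-0.2  -0.05] F [ 0.4 -0.5 -0.3] w 0.0636
```

Emit:
carry_out(
  motion="0.019 -0.023 0 0 0 0 0; 0 0 0 0 0 0 0; 0 0 0 0 0 0 0",
)

```text
time: 6.02
tool_pos: [0.4214, 0.2736, 0.1532]
ee_rot: [3.141, 0.0, 0.228]
wrist_force: [0.1, 0.9, -0.6]
width: 0.0637
finger_force: 30.0
```

Run:
```python
from h import *
go(.4185,.2768,z=.15)
snap('scene','sc1');snap('side','si1')
T=(0.4185,0.2768,.106)
r=[]
for f in('sc1','si1'):
    u,v=topix(f,[T])[0];print(u,v)
    u,v=int(u),int(v);im=cv2.imread(f'pics/{f}.png')[v-40:v+40,u-40:u+40];print(u-40,v-40)
    r.append(cv2.resize(im,(400,400),interpolation=cv2.INTER_CUBIC))
cv2.imwrite('pics/m3.png',np.hstack(r))
```

```text
t 6.03 pos [0.4214 0.2736 0.1532] shares [-0.011 -0.019  0.016] mm [-2.1 -3.8  3.2] ytool -76.9 tilt [-0.02 -0.02] F [ 0.1  0.9 -0.6] w 0.0637
416.43079903012506 211.45810466715469
376 171
217.2554359166282 118.53571218239189
177 78
```

View pics/m3.png

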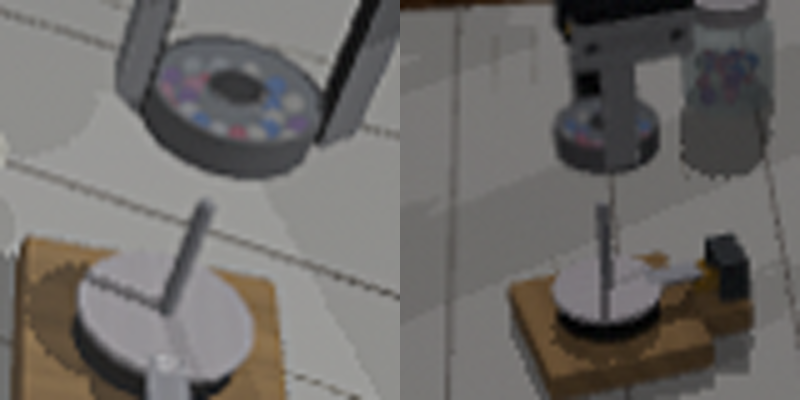

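Run:
```python
from h import *
P=[]
for i in range(8):
    imaging.snapshot('wrist');P.append(readout.get_obs()['tool_pos'])
P=np.array(P);print(P.mean(0).round(4),P.std(0).round(4))
a=np.array((236,87))/5-.4+(376,171);b=np.array((607-400,120))/5-.4+(177,78)
s=[]
for z in (.164,.167,.170): print(z,toworld('sc1',a,z)[0].round(4),toworld('si1',b,z)[0].round(4))
print('plate',toworld('sc1',np.array((165,308))/5-.4+(376,171),.042),toworld('si1',np.array((606-400,292))/5-.4+(177,78),.042))
print('tip',toworld('sc1',np.array((206,203))/5-.4+(376,171),.106),toworld('si1',np.array((602-400,206))/5-.4+(177,78),.106))
```

```text
[0.4211 0.2743 0.1536] [0.0001 0.0002 0.    ]
0.164 [0.4162 0.2726 0.164 ] [0.4241 0.2817 0.164 ]
0.167 [0.4203 0.2725 0.167 ] [0.424  0.2767 0.167 ]
0.17 [0.4243 0.2725 0.17  ] [0.424  0.2717 0.17  ]
plate [[0.41409806 0.2770675  0.042     ]] [[0.41660768 0.27247622 0.042     ]]
tip [[0.41737491 0.27729553 0.106     ]] [[0.41764256 0.2753922  0.106     ]]
```

Emit:
carry_out(
  motion="-0.012 -0.017 0 0 0 0 0; 0 0 0.1 0 0 0 0; 0 0 0.05 0 0 0 0; 0 0 0.05 0 0 0 0; 0 0 0.05 0 0 0 0; 0 0 0.05 0 0 0 0; 0 0 0 0 0 0 0; 0 0 0 0 0 0 0",
)

```text
time: 7.52
tool_pos: [0.4181, 0.2774, 0.0938]
ee_rot: [-3.141, -0.001, 0.23]
wrist_force: [-0.6, 0.2, -0.2]
width: 0.0639
finger_force: 30.0
```

Run:
```python
from h import *
snap('scene','sc2');snap('side','si2')
go(.4181,.277,z=.0456)
r=[]
for f in('sc2','si2'):
    u,v=topix(f,[(0.4185,0.2768,.08)])[0].astype(int);im=cv2.imread(f'pics/{f}.png')[v-30:v+30,u-30:u+30]
    r.append(cv2.resize(im,(400,400),interpolation=cv2.INTER_CUBIC))
cv2.imwrite('pics/m4.png',np.hstack(r))
```

```text
t 7.62 pos [0.4182 0.2775 0.0941] shares [-0.002  0.002  0.242] mm [-0.3  0.5 48.5] ytool -76.8 tilt [0.06 0.03] F [ 0.1 -0.7  0. ] w 0.064
```

View pics/m4.png

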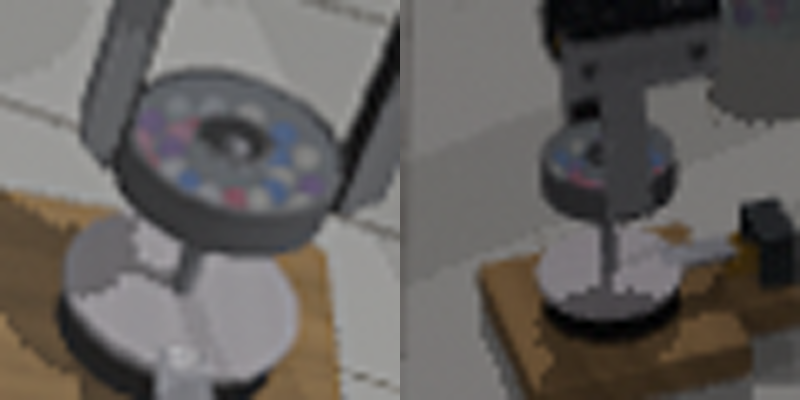

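The post tip shows inside the hole, at crop pixel (240,145), and it's well centred. I'll lower the tray now.

Emit:
carry_out(
  motion="0 0 0.06 0 0 0 0; 0 0 0.06 0 0 0 0; 0 0 0.05 0 0 0 0; 0 0 0.03 0 0 0 0; 0 0 0.02 0 0 0 0; 0 0 0.012 0 0 0 0; 0 0 0 0 0 0 0; 0 0 0 0 0 0 0",
)

```text
time: 8.62
tool_pos: [0.4181, 0.2775, 0.0474]
ee_rot: [-3.141, -0.001, 0.23]
wrist_force: [-0.0, -0.1, -0.4]
width: 0.0639
finger_force: 30.0
```

Emit:
carry_out(
  motion="0 0 0.006 0 0 0 0; 0 0 0 0 0 0 0; 0 0 0 0 0 0 0.8; 0 0 0 0 0 0 0.8; 0 0 0 0 0 0 0.8; 0 0 0 0 0 0 0.8; 0 0 -0.1 0 0 0 0.8; 0 0 -0.2 0 0 0 0.8; 0 0 -0.25 0 0 0 0.8; 0 0 0 0 0 0 0.8",
)

```text
time: 9.88
tool_pos: [0.4205, 0.2787, 0.1612]
ee_rot: [-3.139, -0.01, 0.23]
wrist_force: [-0.3, -1.4, 0.0]
width: 0.0748
finger_force: 0.0
```

Run:
```python
from h import *
snap('scene','sc3')
go(.6014,.0236,z=.15)
im=cv2.imread('pics/sc3.png')[170:290,340:500];cv2.imwrite('pics/m5.png',cv2.resize(im,None,fx=4,fy=4,interpolation=cv2.INTER_CUBIC))
```

```text
t 9.93 pos [0.4191 0.278  0.1583] shares [0.597 1.446 0.043] mm [119.4 289.3   8.6] ytool -76.8 tilt [0.27 0.13] F [-0.1 -0.1 -0.5] w 0.0754
```

View pics/m5.png

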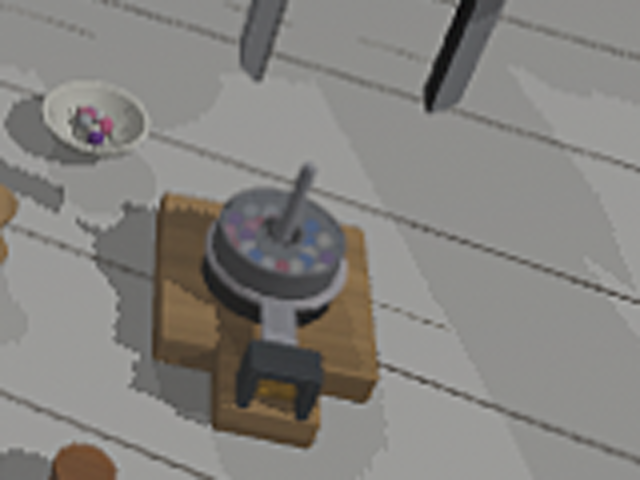

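The large tray sits flat over the post (crop pixel (280,240)). The medium tray is next.

Emit:
carry_out(
  motion="0.1 0.24 0 0 0 0 0.68; 0.1 0.24 0 0 0 0 0.68; 0.1 0.24 0 0 0 0 0.68; 0.1 0.24 0 0 0 0 0.68; 0.1 0.24 0 0 0 0 0.68; 0.1 0.24 0 0 0 0 0.68; 0 0 0.2 0 0 0 0.68; 0 0 0.2 0 0 0 0.68; 0 0 0.1 0 0 0 0.68; 0 0 0 0 0 0 0.68; 0 0 0 0 0 0 0.68; 0 0 0 0 0 0 0.68",
)

```text
time: 11.42
tool_pos: [0.6014, 0.0244, 0.0574]
ee_rot: [3.141, -0.003, 0.23]
wrist_force: [-0.0, 0.1, -0.2]
width: 0.0633
finger_force: 0.0
```

Run:
```python
from h import *
go(.6014,.0236,z=.004)
```

```text
t 11.43 pos [0.6014 0.0244 0.0574] shares [-0.001  0.004  0.267] mm [-0.3  0.7 53.4] ytool -76.8 tilt [ 0.16 -0.01] F [-0.   0.1 -0.2] w 0.0633
```

Emit:
carry_out(
  motion="0 0.004 0.1 0 0 0 0.68; 0 0 0.1 0 0 0 0.68; 0 0 0.06 0 0 0 0.68; 0 0 0 0 0 0 0.68; 0 0 0 0 0 0 0.68; 0 0 0 0 0 0 0; 0 0 0 0 0 0 0; 0 0 0 0 0 0 0; 0 0 0 0 0 0 0; 0 0 0 0 0 0 0",
)

```text
time: 12.68
tool_pos: [0.6013, 0.0236, 0.0049]
ee_rot: [3.141, -0.002, 0.23]
wrist_force: [-0.1, 0.5, 4.8]
width: 0.052
finger_force: 30.0
```

Run:
```python
from h import *
go(.418,.277,z=.17)
```

```text
t 12.68 pos [0.6013 0.0236 0.0049] shares [-0.602 -1.442 -0.827] mm [-120.3 -288.5 -165.4] ytool -76.8 tilt [0.11 0.01] F [-0.1  0.5  4.8] w 0.052
```

Emit:
carry_out(
  motion="0 0 -0.1 0 0 0 0; 0 0 -0.2 0 0 0 0; 0 0 -0.25 0 0 0 0; 0 0 -0.25 0 0 0 0; 0 0 0 0 0 0 0; -0.1 -0.24 0 0 0 0 0; -0.1 -0.24 0 0 0 0 0; -0.1 -0.24 0 0 0 0 0; -0.1 -0.24 0 0 0 0 0; -0.1 -0.24 0 0 0 0 0; -0.1 -0.24 0 0 0 0 0; 0 0 0 0 0 0 0",
)

```text
time: 14.18
tool_pos: [0.4148, 0.2783, 0.1612]
ee_rot: [3.141, 0.005, 0.236]
wrist_force: [-0.2, -0.3, -1.4]
width: 0.0514
finger_force: 30.0
```

Emit:
carry_out(
  motion="0 0 0 0 0 0 0; 0 0 0 0 0 0 0; 0 0 0 0 0 0 0",
)

```text
time: 14.55
tool_pos: [0.4187, 0.2755, 0.1635]
ee_rot: [3.141, 0.0, 0.228]
wrist_force: [-0.2, 0.1, -0.8]
width: 0.0518
finger_force: 30.0
```

Run:
```python
from h import *
go(.418,.277,z=.1)
snap('scene','sc4');snap('side','si4')
r=[]
for f in('sc4','si4'):
    u,v=topix(f,[(0.4185,0.2768,.12)])[0].astype(int);print(f,u-40,v-40);im=cv2.imread(f'pics/{f}.png')[v-40:v+40,u-40:u+40]
    r.append(cv2.resize(im,(400,400),interpolation=cv2.INTER_CUBIC))
cv2.imwrite('pics/m6.png',np.hstack(r))
```

```text
t 14.55 pos [0.4187 0.2755 0.1635] shares [-0.001 -0.008  0.318] mm [-0.3 -1.6 63.5] ytool -76.9 tilt [-0.02 -0.03] F [-0.2  0.1 -0.8] w 0.0518
sc4 378 166
si4 177 74
```

View pics/m6.png

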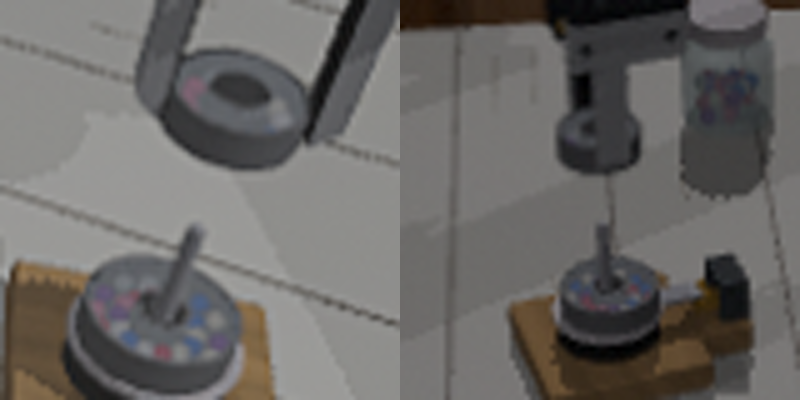

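Run:
```python
from h import *
for z in (.175,.177,.179): print(z,toworld('sc4',np.array((240,90))/5-.4+(378,166),z)[0].round(4),toworld('si4',np.array((598.5-400,128))/5-.4+(177,74),z)[0].round(4))
```

```text
0.175 [0.4152 0.2745 0.175 ] [0.4193 0.2779 0.175 ]
0.177 [0.418  0.2745 0.177 ] [0.4193 0.2746 0.177 ]
0.179 [0.4208 0.2744 0.179 ] [0.4193 0.2712 0.179 ]
```

Emit:
carry_out(
  motion="0 -0.012 0 0 0 0 0; 0 0 0.1 0 0 0 0; 0 0 0.05 0 0 0 0; 0 0 0.05 0 0 0 0; 0 0 0.05 0 0 0 0; 0 0 0.05 0 0 0 0; 0 0 0.05 0 0 0 0; 0 0 0.05 0 0 0 0; 0 0 0.04 0 0 0 0; 0 0 0.03 0 0 0 0; 0 0 0.01 0 0 0 0; 0 0 0 0 0 0 0",
)

```text
time: 16.15
tool_pos: [0.4176, 0.2789, 0.068]
ee_rot: [3.142, -0.0, 0.23]
wrist_force: [-0.7, 0.6, -0.3]
width: 0.0517
finger_force: 30.0
```

Emit:
carry_out(
  motion="0 0 0 0 0 0 0; 0 0 0 0 0 0 0",
)

```text
time: 16.4
tool_pos: [0.4177, 0.279, 0.0683]
ee_rot: [-3.141, -0.001, 0.23]
wrist_force: [-0.4, -0.2, -0.0]
width: 0.0517
finger_force: 30.0
```

Emit:
carry_out(
  motion="0 0.004 0.008 0 0 0 0; 0 0 0.006 0 0 0 0; 0 0 0 0 0 0 0; 0 0 0 0 0 0 0; 0 0 0 0 0 0 0",
)

```text
time: 17.02
tool_pos: [0.4176, 0.2781, 0.0651]
ee_rot: [3.142, -0.0, 0.23]
wrist_force: [0.3, -0.4, -0.6]
width: 0.0513
finger_force: 30.0
```

Emit:
carry_out(
  motion="0 0 0 0 0 0 0.7; 0 0 0 0 0 0 0.7; 0 0 0 0 0 0 0.7; 0 0 0 0 0 0 0.7; 0 0 -0.05 0 0 0 0.7; 0 0 -0.2 0 0 0 0.7; 0 0 -0.25 0 0 0 0.7; 0 0 0 0 0 0 0.7; 0 0 0 0 0 0 0.7",
)

```text
time: 18.15
tool_pos: [0.4175, 0.2781, 0.1652]
ee_rot: [-3.142, -0.0, 0.23]
wrist_force: [-0.4, -0.4, 0.3]
width: 0.0661
finger_force: 0.0
```

Run:
```python
from h import *
snap('scene','sc5')
go(.395,-.2988,z=.16)
im=cv2.imread('pics/sc5.png')[170:290,340:500];cv2.imwrite('pics/m7.png',cv2.resize(im,None,fx=4,fy=4,interpolation=cv2.INTER_CUBIC))
```

```text
t 18.2 pos [0.417  0.2778 0.1641] shares [-0.765  2.782  0.023] mm [-153.1  556.3    4.7] ytool -76.8 tilt [-0.09 -0.05] F [-0.9  0.7 -0.2] w 0.0655
```

View pics/m7.png

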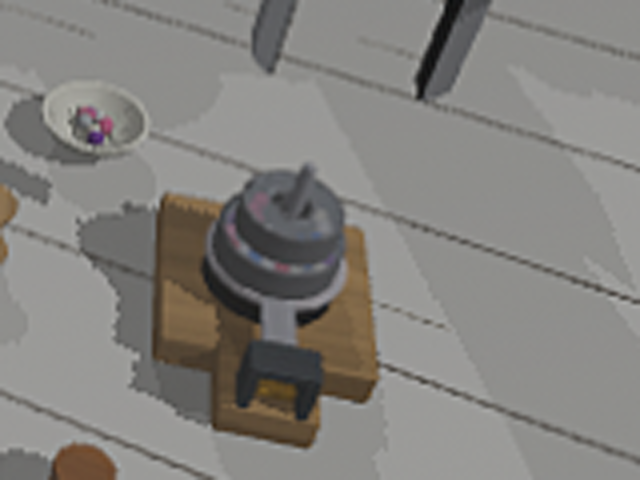

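The medium tray is seated on the large one (crop pixel (290,215)). The small tray is next.

Emit:
carry_out(
  motion="-0.07 0.253 0 0 0 0 0.56; -0.07 0.253 0 0 0 0 0.56; -0.07 0.253 0 0 0 0 0.56; -0.07 0.253 0 0 0 0 0.56; -0.07 0.253 0 0 0 0 0.56; -0.07 0.253 0 0 0 0 0.56; -0.07 0.253 0 0 0 0 0.56; -0.07 0.253 0 0 0 0 0.56; -0.07 0.253 0 0 0 0 0.56; -0.07 0.253 0 0 0 0 0.56; -0.07 0.253 0 0 0 0 0.56; 0 0 0 0 0 0 0.56",
)

```text
time: 19.7
tool_pos: [0.3933, -0.301, 0.1625]
ee_rot: [-3.138, 0.003, 0.226]
wrist_force: [0.4, 0.6, -0.3]
width: 0.0532
finger_force: 0.0
```

Emit:
carry_out(
  motion="0 0 0.2 0 0 0 0.56; 0 0 0.2 0 0 0 0.56; 0 0 0.1 0 0 0 0.56; 0 0 0 0 0 0 0.56; 0 0 0 0 0 0 0.56; 0 0 0 0 0 0 0.56",
)

```text
time: 20.45
tool_pos: [0.3956, -0.2993, 0.0665]
ee_rot: [3.139, -0.002, 0.231]
wrist_force: [-0.6, 0.2, 1.1]
width: 0.0521
finger_force: 0.0
```

Run:
```python
from h import *
go(.395,-.2988,z=.004)
```

```text
t 20.45 pos [ 0.3956 -0.2993  0.0665] shares [-0.003 -0.004  0.313] mm [-0.6 -0.8 62.5] ytool -76.8 tilt [ 0.11 -0.1 ] F [-0.6  0.2  1.1] w 0.0521
```

Emit:
carry_out(
  motion="-0.003 -0.004 0.1 0 0 0 0.56; 0 0 0.1 0 0 0 0.56; 0 0 0.07 0 0 0 0.56; 0 0 0.035 0 0 0 0.56; 0 0 0 0 0 0 0.56; 0 0 0 0 0 0 0.56; 0 0 0 0 0 0 0; 0 0 0 0 0 0 0; 0 0 0 0 0 0 0; 0 0 0 0 0 0 0; 0 0 0 0 0 0 0",
)

```text
time: 21.82
tool_pos: [0.3944, -0.2987, 0.0047]
ee_rot: [3.141, -0.001, 0.23]
wrist_force: [0.5, 0.8, 3.0]
width: 0.0397
finger_force: 30.0
```

Run:
```python
from h import *
go(.418,.277,z=.175)
```

```text
t 21.82 pos [ 0.3944 -0.2987  0.0047] shares [ 0.773 -2.774 -0.854] mm [ 154.5 -554.9 -170.8] ytool -76.8 tilt [ 0.05 -0.05] F [0.5 0.8 3. ] w 0.0397
```

Emit:
carry_out(
  motion="0 0 -0.1 0 0 0 0; 0 0 -0.25 0 0 0 0; 0 0 -0.25 0 0 0 0; 0 0 -0.25 0 0 0 0; 0 0 0 0 0 0 0",
)

```text
time: 22.45
tool_pos: [0.3959, -0.3, 0.1788]
ee_rot: [3.134, -0.005, 0.23]
wrist_force: [0.0, 0.4, -0.7]
width: 0.039
finger_force: 30.0
```

Emit:
carry_out(
  motion="0.07 -0.252 0 0 0 0 0; 0.07 -0.252 0 0 0 0 0; 0.07 -0.252 0 0 0 0 0; 0.07 -0.252 0 0 0 0 0; 0.07 -0.252 0 0 0 0 0; 0.07 -0.252 0 0 0 0 0; 0.07 -0.252 0 0 0 0 0; 0.07 -0.252 0 0 0 0 0; 0.07 -0.252 0 0 0 0 0; 0.07 -0.252 0 0 0 0 0; 0.07 -0.252 0 0 0 0 0; 0 0 0 0 0 0 0",
)

```text
time: 23.95
tool_pos: [0.4158, 0.2789, 0.1713]
ee_rot: [3.141, 0.005, 0.236]
wrist_force: [0.2, -0.4, -0.3]
width: 0.0395
finger_force: 30.0
```

Emit:
carry_out(
  motion="0 0 0 0 0 0 0; 0 0 0 0 0 0 0; 0 0 0 0 0 0 0; 0 0 0 0 0 0 0",
)

```text
time: 24.45
tool_pos: [0.4176, 0.2759, 0.1743]
ee_rot: [-3.142, -0.001, 0.229]
wrist_force: [0.2, 0.4, -0.5]
width: 0.0395
finger_force: 30.0
```

Run:
```python
from h import *
snap('scene','sc6');snap('side','si6')
go(.418,.277,z=.083)
r=[]
for f in('sc6','si6'):
    u,v=topix(f,[(0.4185,0.2768,.13)])[0].astype(int);print(f,u-40,v-40);im=cv2.imread(f'pics/{f}.png')[v-40:v+40,u-40:u+40]
    r.append(cv2.resize(im,(400,400),interpolation=cv2.INTER_CUBIC))
cv2.imwrite('pics/m8.png',np.hstack(r))
```

```text
t 24.55 pos [0.4176 0.2762 0.1743] shares [ 0.003 -0.003  0.457] mm [ 0.6 -0.7 91.3] ytool -76.8 tilt [0.03 0.01] F [-0.1  0.1  0. ] w 0.0395
sc6 379 162
si6 176 72
```

View pics/m8.png

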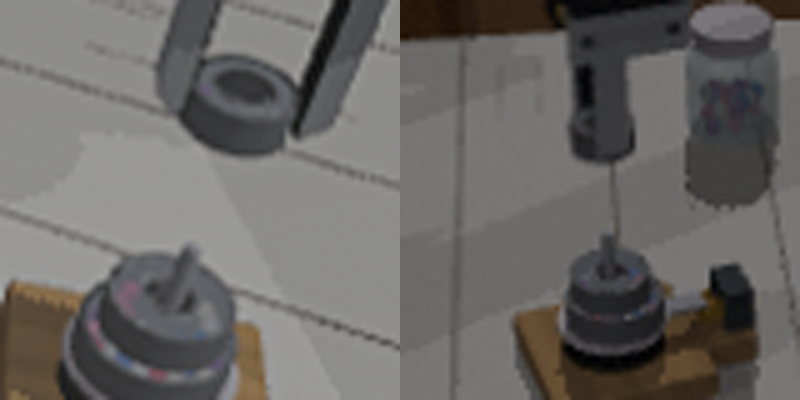

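Run:
```python
from h import *
for z in (.186,.188,.190): print(z,toworld('sc6',np.array((244,86))/5-.4+(379,162),z)[0].round(4),toworld('si6',np.array((602.5-400,118))/5-.4+(176,72),z)[0].round(4))
print(toworld('sc6',np.array((187,249))/5-.4+(379,162),.106),toworld('si6',np.array((607-400,237))/5-.4+(176,72),.106))
```

```text
0.186 [0.4143 0.2745 0.186 ] [0.4195 0.2829 0.186 ]
0.188 [0.4171 0.2745 0.188 ] [0.4195 0.2794 0.188 ]
0.19 [0.4199 0.2744 0.19  ] [0.4195 0.276  0.19  ]
[[0.41875587 0.27600634 0.106     ]] [[0.41759775 0.27426169 0.106     ]]
```

Emit:
carry_out(
  motion="0 -0.005 0 0 0 0 0; 0 0 0.1 0 0 0 0; 0 0 0.05 0 0 0 0; 0 0 0.05 0 0 0 0; 0 0 0.05 0 0 0 0; 0 0 0.05 0 0 0 0; 0 0 0.05 0 0 0 0; 0 0 0.04 0 0 0 0; 0 0 0.03 0 0 0 0; 0 0 0.02 0 0 0 0; 0 0 0 0 0 0 0; 0 0 0 0 0 0 0",
)

```text
time: 26.05
tool_pos: [0.4174, 0.2777, 0.0865]
ee_rot: [-3.141, -0.001, 0.23]
wrist_force: [0.6, 0.3, -0.9]
width: 0.0394
finger_force: 30.0
```

Emit:
carry_out(
  motion="0 0 0.008 0 0 0 0; 0 0 0.004 0 0 0 0; 0 0 0 0 0 0 0; 0 0 0 0 0 0 0",
)

```text
time: 26.55
tool_pos: [0.4172, 0.2776, 0.0837]
ee_rot: [3.142, -0.0, 0.23]
wrist_force: [-0.5, 0.3, -0.6]
width: 0.0391
finger_force: 30.0
```

Emit:
carry_out(
  motion="0 0 0.007 0 0 0 0; 0 0 0 0 0 0 0; 0 0 0 0 0 0 0; 0 0 0 0 0 0 0.6; 0 0 0 0 0 0 0.6; 0 0 0 0 0 0 0.6; 0 0 0 0 0 0 0.6; 0 0 -0.05 0 0 0 0.6; 0 0 -0.2 0 0 0 0.6; 0 0 -0.2 0 0 0 0.6; 0 0 0 0 0 0 0.6; 0 0 0 0 0 0 0.6",
)

```text
time: 28.05
tool_pos: [0.4169, 0.2774, 0.1719]
ee_rot: [3.141, 0.0, 0.23]
wrist_force: [0.2, -0.5, -0.8]
width: 0.0565
finger_force: 0.0
```

Run:
```python
from h import *
snap('scene','sc7')
go(.587,.2289,z=.17)
im=cv2.imread('pics/sc7.png')[170:330,320:500];cv2.imwrite('pics/m9.png',cv2.resize(im,None,fx=3.5,fy=3.5,interpolation=cv2.INTER_CUBIC))
```

```text
t 28.1 pos [0.4164 0.2772 0.171 ] shares [0.775 0.43  0.003] mm [155.   86.    0.7] ytool -76.8 tilt [-0.12 -0.06] F [-0.1 -0.4 -1. ] w 0.0562
```

View pics/m9.png

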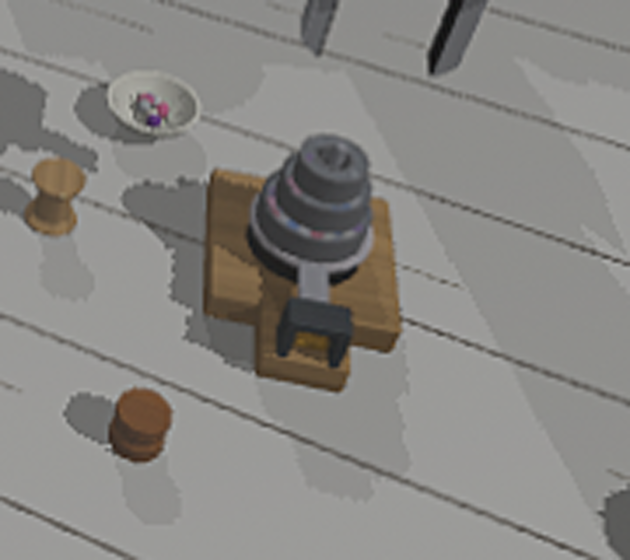

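The small tray is seated, with the post tip visible in its hole at (333,158). The knob is next.

Emit:
carry_out(
  motion="0.194 0.108 0 0 0 0 0.47; 0.194 0.108 0 0 0 0 0.47; 0.194 0.108 0 0 0 0 0.47; 0.194 0.108 0 0 0 0 0.47; 0 0 0.2 0 0 0 0.47; 0 0 0.2 0 0 0 0.47; 0 0 0.15 0 0 0 0.47; 0 0 0 0 0 0 0.47; 0 0 0 0 0 0 0.47; 0 0 0 0 0 0 0.47",
)

```text
time: 29.35
tool_pos: [0.5892, 0.2293, 0.0644]
ee_rot: [-3.141, -0.004, 0.23]
wrist_force: [0.4, -0.2, -0.1]
width: 0.044
finger_force: 0.0
```

Run:
```python
from h import *
go(.587,.2289,z=.008)
```

```text
t 29.35 pos [0.5892 0.2293 0.0644] shares [-0.012 -0.001  0.282] mm [-2.4 -0.1 56.4] ytool -76.8 tilt [0.2  0.05] F [ 0.4 -0.2 -0.1] w 0.044
```

Emit:
carry_out(
  motion="-0.007 0 0.1 0 0 0 0.47; 0 0 0.1 0 0 0 0.47; 0 0 0.08 0 0 0 0.47; 0 0 0 0 0 0 0.47; 0 0 0 0 0 0 0.47; 0 0 0 0 0 0 0.47",
)

```text
time: 30.1
tool_pos: [0.5874, 0.2288, 0.0074]
ee_rot: [-3.142, -0.002, 0.23]
wrist_force: [-0.1, 0.4, 0.1]
width: 0.0442
finger_force: 0.0
```

Run:
```python
from h import *
go(.587,.2289,z=.008)
```

```text
t 30.1 pos [0.5874 0.2288 0.0074] shares [-0.002 -0.001 -0.003] mm [-0.4 -0.2 -0.6] ytool -76.8 tilt [0.11 0.03] F [-0.1  0.4  0.1] w 0.0442
```

Emit:
carry_out(
  motion="0 0 0 0 0 0 0; 0 0 0 0 0 0 0; 0 0 0 0 0 0 0; 0 0 0 0 0 0 0; 0 0 -0.1 0 0 0 0; 0 0 -0.25 0 0 0 0; 0 0 -0.25 0 0 0 0; 0 0 -0.22 0 0 0 0; 0 0 0 0 0 0 0",
)

```text
time: 31.22
tool_pos: [0.5893, 0.2292, 0.1774]
ee_rot: [-3.141, -0.012, 0.23]
wrist_force: [0.5, 0.7, -0.3]
width: 0.0291
finger_force: 30.0
```

Emit:
carry_out(
  motion="-0.192 -0.107 0 0 0 0 0; -0.192 -0.107 0 0 0 0 0; -0.192 -0.107 0 0 0 0 0; -0.192 -0.107 0 0 0 0 0; 0 0 0 0 0 0 0; 0 0 0 0 0 0 0; 0 0 0 0 0 0 0; 0 0 0 0 0 0 0",
)

```text
time: 32.22
tool_pos: [0.4183, 0.2764, 0.1699]
ee_rot: [3.141, 0.001, 0.229]
wrist_force: [1.3, 0.8, -0.5]
width: 0.0293
finger_force: 30.0
```

Run:
```python
from h import *
snap('scene','sc8');snap('side','si8')
go(.4176,.2772,z=.103)
r=[]
for f in('sc8','si8'):
    u,v=topix(f,[(0.4185,0.2768,.14)])[0].astype(int);print(f,u-40,v-40);im=cv2.imread(f'pics/{f}.png')[v-40:v+40,u-40:u+40]
    r.append(cv2.resize(im,(400,400),interpolation=cv2.INTER_CUBIC))
cv2.imwrite('pics/m10.png',np.hstack(r))
```

```text
t 32.33 pos [0.4181 0.2766 0.17  ] shares [-0.002 -0.004  0.335] mm [-0.3 -0.7 67. ] ytool -76.9 tilt [-0.02 -0.02] F [-0.1  0.9 -0.3] w 0.0296
sc8 381 158
si8 176 69
```

View pics/m10.png

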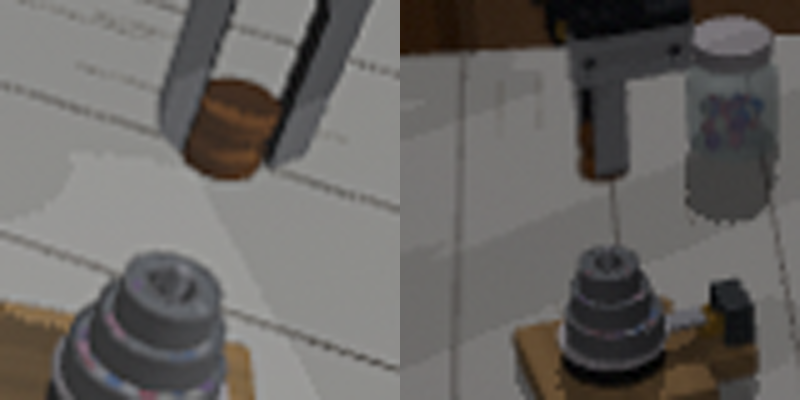

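Run:
```python
from h import *
for z in (.162,.19,.078,.106):
    print(z,(topix('sc8',[(.418,.2768,z)])[0]-(381,158)+.4)*5,(topix('si8',[(.418,.2768,z)])[0]-(176,69)+.4)*5+[400,0])
print(toworld('sc8',np.array((241,98))/5-.4+(381,158),.1905))
```

```text
0.162 [219.90309399 162.19734361] [602.54570969 172.59466992]
0.19 [241.57195903 105.14241545] [600.00067101 132.44634305]
0.078 [160.47655905 318.13756026] [609.87141623 286.77046218]
0.106 [179.41410186 268.52795584] [607.48057858 249.72721718]
[[0.41444798 0.27580724 0.1905    ]]
```

Emit:
carry_out(
  motion="-0.005 -0.003 0 0 0 0 0; 0 0 0.1 0 0 0 0; 0 0 0.05 0 0 0 0; 0 0 0.05 0 0 0 0; 0 0 0.04 0 0 0 0; 0 0 0.03 0 0 0 0; 0 0 0.03 0 0 0 0; 0 0 0.02 0 0 0 0; 0 0 0 0 0 0 0; 0 0 0 0 0 0 0; 0 0 0 0 0 0 0",
)

```text
time: 33.7
tool_pos: [0.4166, 0.2773, 0.1067]
ee_rot: [-3.141, -0.001, 0.23]
wrist_force: [0.7, -0.2, -0.3]
width: 0.0293
finger_force: 30.0
```

Emit:
carry_out(
  motion="0 0 0.008 0 0 0 0; 0 0 0 0 0 0 0; 0 0 0 0 0 0 0; 0 0 0 0 0 0 0",
)

```text
time: 34.2
tool_pos: [0.4164, 0.2772, 0.1047]
ee_rot: [3.142, -0.0, 0.23]
wrist_force: [-0.2, 0.1, -0.0]
width: 0.0295
finger_force: 30.0
```

Emit:
carry_out(
  motion="0 0 0.008 0 0 0 0; 0 0 0.004 0 0 0 0; 0 0 0 0 0 0 0; 0 0 0 0 0 0 0; 0 0 0 0 0 0 0",
)

```text
time: 34.83
tool_pos: [0.4164, 0.2772, 0.1023]
ee_rot: [3.142, -0.0, 0.23]
wrist_force: [0.3, 0.5, -0.4]
width: 0.0295
finger_force: 30.0
```

Emit:
carry_out(
  motion="0 0 0 0 0 0 0.45; 0 0 0 0 0 0 0.45; 0 0 0 0 0 0 0.45; 0 0 0 0 0 0 0.45; 0 0 -0.05 0 0 0 0.45; 0 0 -0.15 0 0 0 0.45; 0 0 -0.1 0 0 0 0.45; 0 0 0 0 0 0 0; 0 0 0 0 0 0 0; 0 0 0 0 0 0 0; 0 0 0 0 0 0 0; 0 0 0 0 0 0 0",
)

```text
time: 36.33
tool_pos: [0.4162, 0.2771, 0.1617]
ee_rot: [3.141, 0.001, 0.23]
wrist_force: [-0.4, 0.1, 1.0]
width: 0.0006
finger_force: 0.0
```

Run:
```python
from h import *
snap('scene','sc9');snap('side','si9')
go(.4181,.2768,z=.125)
r=[]
for f in('sc9','si9'):
    u,v=topix(f,[(0.4185,0.2768,.10)])[0].astype(int);im=cv2.imread(f'pics/{f}.png')[v-40:v+40,u-40:u+40]
    r.append(cv2.resize(im,(400,400),interpolation=cv2.INTER_CUBIC))
cv2.imwrite('pics/m11.png',np.hstack(r))
```

```text
t 36.42 pos [0.4164 0.2772 0.1621] shares [0.008 0.004 0.185] mm [ 1.6  0.7 37.1] ytool -76.8 tilt [-0.02 -0.01] F [-0.4  0.5  0.3] w 0.0005
```

View pics/m11.png

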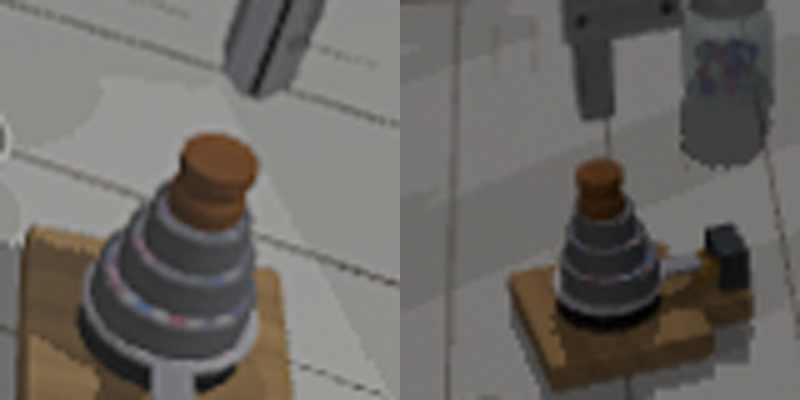

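The knob is seated and level on the stack. I'll press it down with the fingers shut.

Emit:
carry_out(
  motion="0.006 0.003 0.1 0 0 0 0; 0 0 0.06 0 0 0 0; 0 0 0.02 0 0 0 0; 0 0 0.02 0 0 0 0; 0 0 0.01 0 0 0 0; 0 0 0.01 0 0 0 0; 0 0 0.01 0 0 0 0; 0 0 0 0 0 0 0; 0 0 0 0 0 0 0; 0 0 0 0 0 0 0",
)

```text
time: 37.67
tool_pos: [0.4179, 0.277, 0.1166]
ee_rot: [-3.141, -0.001, 0.23]
wrist_force: [-1.0, 0.1, 3.8]
width: 0.0004
finger_force: 2.2
```

Emit:
carry_out(
  motion="0 0 0.01 0 0 0 0; 0 0 0.01 0 0 0 0; 0 0 0.005 0 0 0 0; 0 0 0.005 0 0 0 0; 0 0 0 0 0 0 0; 0 0 0 0 0 0 0",
)

```text
time: 38.42
tool_pos: [0.418, 0.277, 0.1111]
ee_rot: [-3.141, -0.001, 0.23]
wrist_force: [-3.3, -1.0, 7.8]
width: 0.0003
finger_force: 3.5
```

Emit:
carry_out(
  motion="0 0 0.005 0 0 0 0; 0 0 0.005 0 0 0 0; 0 0 0 0 0 0 0; 0 0 0 0 0 0 0",
)

```text
time: 38.92
tool_pos: [0.4181, 0.2771, 0.1093]
ee_rot: [-3.141, -0.001, 0.23]
wrist_force: [-2.1, -1.4, 7.9]
width: 0.0003
finger_force: 4.0
```

Emit:
carry_out(
  motion="0 0 0.005 0 0 0 0; 0 0 0.003 0 0 0 0; 0 0 0 0 0 0 0; 0 0 0 0 0 0 0",
)

```text
time: 39.42
tool_pos: [0.4183, 0.2772, 0.1091]
ee_rot: [-3.141, -0.003, 0.23]
wrist_force: [-3.9, -2.1, 12.6]
width: 0.0006
finger_force: 6.5
```

Emit:
carry_out(
  motion="0 0 -0.01 0 0 0 0; 0 0 -0.01 0 0 0 0; 0 0 -0.02 0 0 0 0; 0 0 -0.1 0 0 0 0; 0 0 -0.2 0 0 0 0; 0 0 0 0 0 0 0; 0 0 0 0 0 0 0; 0 0 0 0 0 0 0",
)

```text
time: 40.42
tool_pos: [0.4169, 0.2765, 0.1726]
ee_rot: [3.141, 0.003, 0.23]
wrist_force: [-0.5, -0.3, -0.6]
width: 0.0004
finger_force: 0.0
```

Run:
```python
from h import *
snap('scene','sca');snap('side','sia')
r=[]
for f in('sca','sia'):
    u,v=topix(f,[(0.4185,0.2768,.10)])[0].astype(int);im=cv2.imread(f'pics/{f}.png')[v-40:v+40,u-40:u+40]
    r.append(cv2.resize(im,(400,400),interpolation=cv2.INTER_CUBIC))
cv2.imwrite('pics/m12.png',np.hstack(r))
```

```text
(no output)
```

View pics/m12.png

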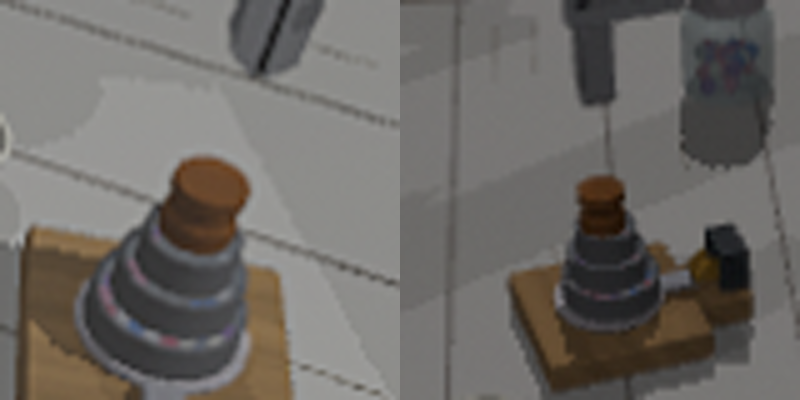

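The plate stays down after letting go: the knob top has dropped from (219,150) to (210,175) in the scene crop. The stack is level and the gripper is clear, so I'm handing it in.

```bash
python3 -c "
from bench import robot
print(robot.close_job())"
```

```text
the job is handed in; nothing more can be done
None
```

The three trays and the knob are stacked in order on the post, the catch is holding the plate down, the arm is clear, and the job is handed in (no verdict was returned).

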